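Clamp the bored door sample in the cam vise and hold the cam at full lift

TASK

Lift the bored wooden door sample up and off the hook it hangs on, stand it upright and the same way up in the open cam vise, set down on the vise's bed (not dropped) and about centred along the jaws, and let go of it. Then swing the vise's lever round to the cam's highest lift, where it squeezes the sample hardest and the lever points straight away from the jaws, and finish holding the lever there so that I can drill the sample's edge, since the lever is sprung and goes back when let go. Leave the tin, the brush and the sanding block where they are.

Things in the scene. Friction and masses are not known exactly. Their poses are not given: they have to be found in the camera images.
- sample_center (a point): Centre of the loose dark-stained wooden door sample, about 170 g: a board 130 mm tall, 90 mm wide, 22 mm thick. Own axes: x = normal of its broad faces, y = along its width, z = up as it hangs. Hung up, its faces look along the hook's rod. Pinch it across its thickness at the middle of its top edge (65 mm above this point); the hook's tip stands 38 mm below the top edge.
- bore (a point): Centre of the sample's round through bore, 32 mm across, along its x, on its middle line, 62 mm below the top edge. The sample hangs by it: the hook's rod bears on the bore's upper side. To come off, the sample must rise 8 to 24 mm (16 is best) and then move 55 mm or more off the hook's end.
- hook_tip (a point): Tip of the steel hook of the fixed drying stand (wooden foot 150 x 130 mm, post 18 mm thick, 210 mm high). Axes are the stand's: the 8 mm rod runs level at 210 mm height from the post along -x for 88 mm; its last 10 mm turn up by 8 mm to this point. The post is 98 mm away on the +x side; the sample's mid-plane hangs 26 mm from the tip towards the post.
- slot (a point): The sample's place in the fixed cam vise: on its flat bed 18 mm above the bench, midway along the 100 mm long jaws. Axes are the vise's: x along the jaws, y the clamping direction, z up. The fixed jaw's face is at y = -11 mm, the moving jaw's pad at y = +17 to +19 mm with the lever at rest. Jaws are 47 mm high above the bed. Clamped, the sample's faces look along y, its centre at y = 0.
- jaw_pad: Black rubber face, 100 x 43 x 6 mm, of the steel moving jaw, yielding by 1 mm per 8 N. Origin in the middle of its lower front edge; axes as the slot's. The cam pushes it towards -y against the sample; at full lift it yields about 2.5 mm, about 20 N.
- cam_pivot (a point): Point on the vertical axis about which the cam and lever turn, at the height of the middle of the lever's grip (112 mm above the bench); 79.5 mm from the slot along the vise's +y. Axes as the slot's.
- lever: The vise's lever: a cranked round steel bar 12 mm thick with an upright black grip at its end, fixed to the steel eccentric disc. Origin on the pivot axis; x axis from the pivot towards the grip, z up.
- lever_grip (a point): Middle of the lever's upright black grip, a round spindle 22 mm thick and 60 mm tall (82 to 142 mm above the bench), 100 mm from the pivot axis. It can be pinched from above; the bar joins its foot from the pivot's side, the bar's top being 90 mm above the bench.
- cam (a joint): Angle of cam and lever, rad, growing clockwise seen from above. It starts at 0 to 0.25 (0 = stop, open). 1.75 = highest lift: the lever points along the vise's +y, straight away from the jaws. At other values it points 1.75 minus the value counter-clockwise of that. It can overrun to 2.35, where the lift falls again. A spring turns it back to open: 2 to 3 N at the grip at full lift.
- stain_tin_pt (a point): Bystander: closed steel tin, 86 mm across and 110 mm tall, this point half-way up. Not to be disturbed.
- brush_pt (a point): Bystander: brush with handle, 200 mm long, lying on the bench, this point at its handle. Not to be disturbed.
- sanding_block_pt (a point): Bystander: cork sanding block, 100 x 60 x 34 mm, this point at its centre. Not to be disturbed.

How it is judged:
By the outcome, as a careful person would: the job done as asked, in the order asked, and still so for the second after the job is handed in, while the arm keeps its last pose, push and grip.
It also fails if it takes over 64 s, if anything falls off the work surface, if the arm or the gripper's body presses on something with over 40 N, if the wrist force passes 120 N, or if a joint passes its speed limit or range.

ROBOT

A 6-joint arm with a two-finger parallel gripper is mounted at the origin on the work surface. World frame = base frame: x ahead of the robot, y to its left, z up, the work surface at z = 0. Lengths are in mm, angles in rad, forces in N, time in s.
With the tool pointing down it reaches from about 275 to 750 mm from the base axis. Payload 10.2 kg.
Tool frame: the origin (TCP) lies at the very end of the fingers, on their centre line; the grasp point (between the pads) lies 19 mm behind it; z points along the fingers, y is the line along which they close (so a half turn about z gives the same grasp; the last joint's range is limited). The gripper opens to 85 mm and grips with 20 to 120 N. Pads are 22 mm wide; open, the fingers measure 114 mm over their backs; the gripper's body (76 mm by 85 mm) begins 54 mm behind the grasp point. The pads swing forward as they close: fully open they stand 13 mm farther back than shut.
Start: joints at [-0.223, 0.313, 1.498, -0, 1.331, -0.223], TCP at [525.006, -0.013, 231.294] pointing down, gripper open.
Joint ranges: [-2.94, 2.94], [-0.97, 2.17], [0.19, 2.56], [-1.23, 4.37], [0.02, 3.11], [-2.88, 2.88]. Speed limits (rad/s): [2.39, 2.39, 3.01, 3.14, 3.14, 3.14].

INTERFACE

Orientations are given as a unit quaternion [w, x, y, z].
In Python, from rig import ctrl, vision gives the robot as it stands. The module is installed in compiled form; this text tells all that it offers.
- The arm moves only by the tool play_rows, never from a script. Its arguments are lists of equal length, an entry for each row: "translation": the shift along the tool's x, y, z in m, a list of three; "rotation": the turn, a rotation vector about the tool's x, y, z in rad, a list of three; "gripper": the gripper's target within -1 to 1 (shut at 1, half-way at 0, fully open at -1). A call has 1 to 10 rows; each row is the pose to reach, as a shift and turn from the pose commanded when the call began, along the tool's axes at that moment; what a row does not reach only later rows make up. A row lasts 1/8 s, in which the tool goes at most 62.5 mm and 10.7 degrees, less where a joint would pass 70% of its speed; a pose out of reach is approached as far as the arm can. A call with a gripper value outside its range is refused whole. The fingers move at their own pace and stop on an object; "force" is the grip in N (left out, the last holds). Time passes only in rows, so rows that repeat a pose let the fingers close. It gives the time, the measured TCP pose, the force, the opening and the grip force at its end, in the units of the state.
- ctrl.sense(): the state, without advancing time (a new reading comes with each control period).
- vision.capture(name): name is "scene" or "side" or "wrist"; returns a dict with "pixels" (400x640x3 uint8, red, green, blue), "vfov" (degrees; the focal length in pixels is half the picture's height over the tangent of half this angle, whatever the lens; pixels are square), "cx", "cy" (the principal point, pixels), "rvec" (rotation vector, rad) and "tvec" (3), from world to camera coordinates, as OpenCV has them; the wrist camera has in their place "mount" (4x4, takes a point from camera to tool coordinates, whose origin is the TCP and whose axes are the flange's). Camera axes: x right, y down, z forward; pixel columns grow to the right and rows downward; lengths in mm; the calibration is good to about 2 mm. A picture is of the moment at which its call begins: read the wrist's pose just before it. There is no depth.
- ctrl.finish_job(): hands the job in; it is judged then, once.
The state is a dict: "time_s": time; "joints": joint angles; "dq": joint speeds; "tau": joint torques, N m; "eef_pos": TCP position; "ee_rot": TCP orientation; "force": force on the tool from outside, world axes, zero at the start; "wrist_torque": the same for the moment, N m; "grip_width": opening from 0.0 (shut) to 1.0 (fully open); "grip_force": force on a finger pad.
Only numpy, scipy, OpenCV 4.12 (cv2) and the standard library are available. Lean on these libraries where they do the work, as an engineer would, in place of code of your own. Each camera call takes 0.05 s, during which the arm holds its last target. There are 200 camera calls.

## Working session

There is one attempt and no reset: what is moved stays moved. The work goes in short steps, Python scripts to look and compute and a tool call to move; the robot and the scene stay as the last step left them, time stands still between calls to the robot, and variables do not carry over. Pictures are saved under pics/ and viewed, at most 13 in all, crops included, and the job is handed in when it is done.

Besides the shell and the picture viewer there is one more tool, called after "Request:" as name(argument=value, ...) on one line, values as JSON. play_rows: Moves the arm, as the interface text tells. Its arguments: {"type":"object","properties":{"translation":{"type":"array"},"rotation":{"type":"array"},"gripper":{"type":"array"},"force":{"type":"number"}},"required":["translation","rotation","gripper"]}

```bash
mkdir -p pics; cat > h.py <<'E'
import numpy as np, cv2
from scipy.spatial.transform import Rotation as R
from rig import ctrl, vision
def cap(n):
    s=ctrl.sense(); c=vision.capture(n); p=c["pixels"]
    f=p.shape[0]/2/np.tan(np.radians(c["vfov"])/2)
    c["K"]=np.array([[f,0,c["cx"]],[0,f,c["cy"]],[0,0,1]])
    if "mount" in c:
        w,x,y,z=s["ee_rot"]; T=np.eye(4); T[:3,:3]=R.from_quat([x,y,z,w]).as_matrix(); T[:3,3]=s["eef_pos"]
        M=T@np.array(c["mount"]); c["R"]=M[:3,:3]; c["o"]=M[:3,3]
    else:
        A=R.from_rotvec(np.ravel(c["rvec"])).as_matrix(); c["R"]=A.T; c["o"]=-A.T@np.ravel(c["tvec"])
    return c
def ray(c,u,v):
    d=c["R"]@np.linalg.inv(c["K"])@[u,v,1]; return c["o"],d/np.linalg.norm(d)
def plane(c,u,v,z):
    o,d=ray(c,u,v); return o+d*(z-o[2])/d[2]
def tri(a,b):
    A=np.zeros((3,3));y=np.zeros(3)
    for o,d in (a,b):
        P=np.eye(3)-np.outer(d,d);A+=P;y+=P@o
    x=np.linalg.solve(A,y); return x,[np.linalg.norm((np.eye(3)-np.outer(d,d))@(x-o)) for o,d in (a,b)]
def proj(c,P):
    q=c["K"]@c["R"].T@(np.array(P)-c["o"]); return q[:2]/q[2]
def save(c,n,box=None,s=1):
    p=c["pixels"][...,::-1]
    if box: p=p[box[1]:box[3],box[0]:box[2]]
    cv2.imwrite("pics/"+n+".png",cv2.resize(p,None,fx=s,fy=s,interpolation=cv2.INTER_CUBIC))
E
python3 - <<'E'
from h import *
for n in("scene","side"):
    c=cap(n); save(c,n+"0",None,1.25); print(n,c["vfov"],c["o"].round(),c["R"][:,2].round(2))
s=ctrl.sense(); print(s["ee_rot"],s["time_s"],s["force"])
E
```

```text
scene 53.907120988094455 [ 935. -220.  929.] [-0.42  0.24 -0.87]
side 57.03583921691607 [ 499. -599.  814.] [ 0.06  0.7  -0.72]
[-4.83239513e-04  7.07096794e-01  7.07116535e-01 -3.10426842e-04] 0.1 [-0.33537769 -0.023888    0.32274385]
```

View pics/scene0.png

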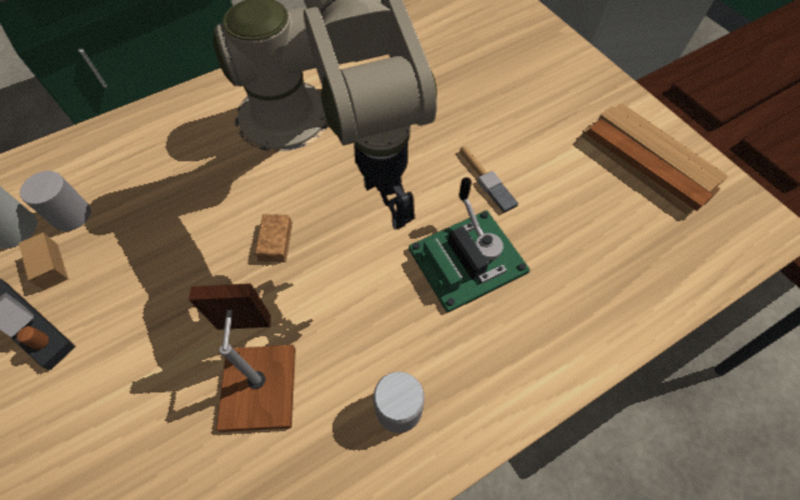

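View pics/side0.png

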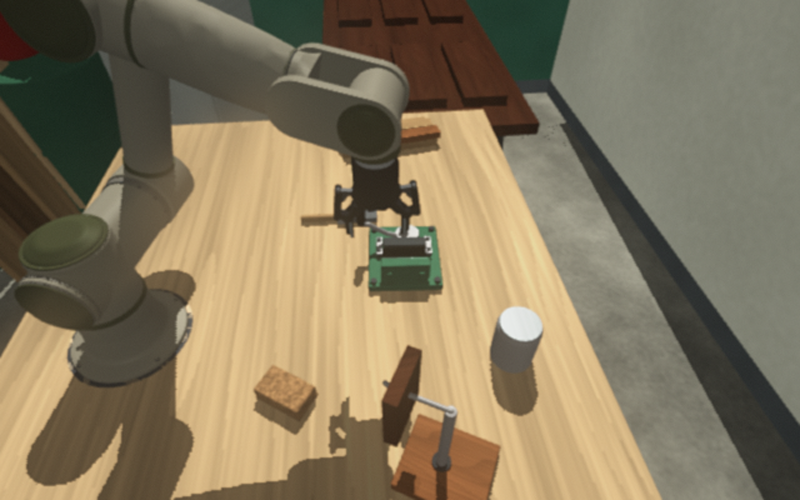

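The scene view shows the hung sample at about (230,305), the post top at (225,350) and the green vise at (468,260), with its lever grip at (465,188). The side view shows the sample at (402,395), the post top at (450,412) and the vise at (405,260). Both pictures are scaled 1.25. I'll zoom in next.

```bash
python3 - <<'E'
from h import *
M=[]
for n,bs in(("scene",[(140,210,260,300),(320,130,440,220)]),("side",[(290,270,410,360),(280,165,360,225)])):
    c=cap(n)
    for b in bs:
        p=c["pixels"][b[1]:b[3],b[0]:b[2],::-1]; M.append(cv2.resize(p,(400,300),interpolation=cv2.INTER_CUBIC))
cv2.imwrite("pics/m1.png",np.vstack([np.hstack(M[:2]),np.hstack(M[2:])]))
E
```

```text
(no output)
```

View pics/m1.png

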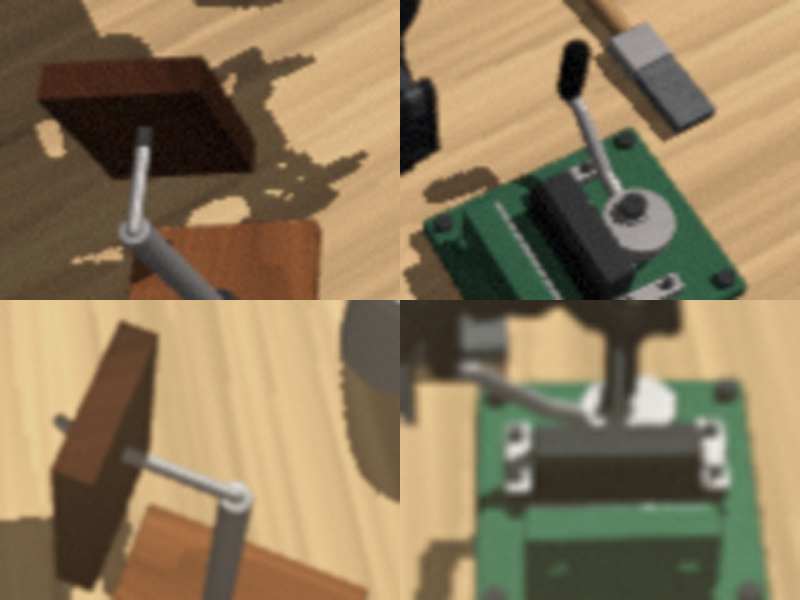

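The montage shows these features, in crop pixels:
- **Sample top face, scene:** corners (42,66), (203,58), (219,91), (38,101).
- **Sample top face, side:** corners (122,322), (158,335), (95,482), (52,466).
- **Post top:** (135,232) in scene and (235,495) in side.
- **Vise in scene:** bolts (445,222), (625,138), (725,278), pivot (632,205), grip (575,70).

```bash
python3 - <<'E'
from h import *
np.set_printoptions(precision=1,suppress=True)
a=cap("scene");b=cap("side")
A=lambda x,y:(140+x/3.333-.5*.7,210+y/3.333-.35)
V=lambda x,y:(320+(x-400)/3.333-.35,130+y/3.333-.35)
B=lambda x,y:(290+x/3.333-.35,270+(y-300)/3.333-.35)
S=lambda x,y:(280+(x-400)/5-.4,165+(y-300)/5-.4)
print("top scene");P=[plane(a,*A(*q),260) for q in((42,66),(203,58),(219,91),(38,101))];print(np.array(P),np.mean(P,0))
print("top side");P=[plane(b,*B(*q),260) for q in((122,322),(158,335),(95,482),(52,466))];print(np.array(P),np.mean(P,0))
print("post",plane(a,*A(135,232),212),plane(b,*B(235,495),212),tri(ray(a,*A(135,232)),ray(b,*B(235,495))))
print("tip a",plane(a,*A(145,130),218),"tip b",plane(b,*B(62,422),218))
print("bolts a",np.array([plane(a,*V(*q),15) for q in((445,222),(625,138),(725,278))]))
print("bolts b",np.array([plane(b,*S(*q),15) for q in((492,390),(728,390))]))
print("pivotcap",plane(a,*V(632,205),95), "grip top",plane(a,*V(577,47),142),"bot",plane(a,*V(570,95),82))
print("jaw top side",np.array([plane(b,*S(*q),65) for q in((530,428),(698,428))]))
E
```

```text
top scene
[[ 510.  -327.8  260. ]
 [ 552.7 -248.3  260. ]
 [ 576.1 -248.7  260. ]
 [ 529.3 -337.   260. ]] [ 542.  -290.4  260. ]
top side
[[ 550.1 -248.7  260. ]
 [ 567.8 -258.3  260. ]
 [ 527.1 -335.   260. ]
 [ 507.4 -325.   260. ]] [ 538.1 -291.8  260. ]
post [ 605.6 -325.9  212. ] [ 600.1 -326.   212. ] (array([ 602.1, -325.4,  207.3]), [np.float64(1.806568228906347), np.float64(1.8065682289063267)])
tip a [ 553.9 -297.2  218. ] tip b [ 515.3 -280.2  218. ]
bolts a [[513.8  79.8  15. ]
 [524.2 249.7  15. ]
 [670.  239.   15. ]]
bolts b [[523.6 257.7  15. ]
 [672.8 242.9  15. ]]
pivotcap [610.2 178.3  95. ] grip top [497.4 201.9 142. ] bot [499.4 202.5  82. ]
jaw top side [[542.1 169.6  65. ]
 [639.6 159.9  65. ]]
```

Request:
play_rows(translation=[[0,0,-0.06],[-0.05,0.003,-0.109],[-0.11,0.006,-0.109],[-0.17,0.009,-0.109],[-0.23,0.012,-0.109],[-0.29,0.0145,-0.109],[-0.291,0.0145,-0.109],[-0.291,0.0145,-0.109],[-0.291,0.0145,-0.109]], rotation=[[0,0,0],[0,0,0.1],[0,0,0.2],[0,0,0.3],[0,0,0.4],[0,0,0.497],[0,0,0.497],[0,0,0.497],[0,0,0.497]], gripper=[-1,-1,-1,-1,-1,-1,-1,-1,-1])

```text
time_s: 1.42
eef_pos: [539.7, -289.8, 340.8]
ee_rot: [0.0, 0.859, 0.512, 0.0]
force: [0.7, 0.7, 0.1]
grip_width: 1.002
grip_force: 0.0
```

```bash
python3 - <<'E'
from h import *
s=ctrl.sense(); print(s["time_s"],s["eef_pos"],s["ee_rot"],s["joints"])
c=cap("wrist"); save(c,"w1"); print(c["o"],c["R"][:,2],c["vfov"])
s=cap("scene"); 
for n,P in (("top",(539.5,-291,260)),("tip",(516,-278.6,218)),("post",(602,-325.4,212))): print(n,proj(c,P))
E
```

```text
1.425 [ 539.73551966 -289.81138231  340.77751913] [2.35921080e-04 8.58833783e-01 5.12254286e-01 1.55382917e-04] [-6.83823919e-01  4.78159897e-01  9.82059190e-01  1.31384906e-04
  1.68082388e+00 -1.88628304e-01]
[ 572.25473036 -230.85506303  483.76230186] [-0.12371345 -0.23336949 -0.96448622] 60.2216674583308
top [320.15490677 222.70607039]
tip [286.80860404 207.58187249]
post [407.91563062 206.03939916]
```

View pics/w1.png

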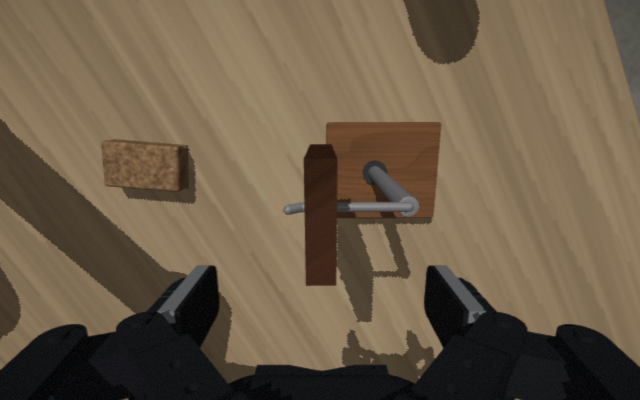

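The wrist view shows the sample's top face spanning x 304–337 and y 159–285, centred at (320,222). The tip is at (289,209) and the post at (409,206), all where I predicted. Next I descend and grip.

Request:
play_rows(translation=[[0,0,0.03],[0,0,0.06],[0,0,0.085],[0,0,0.1],[0,0,0.107],[0,0,0.107],[0,0,0.107],[0,0,0.107],[0,0,0.107],[0,0,0.107]], rotation=[[0,0,0],[0,0,0],[0,0,0],[0,0,0],[0,0,0],[0,0,0],[0,0,0],[0,0,0],[0,0,0],[0,0,0]], gripper=[-1,-1,-1,-1,-1,-1,1,1,1,1], force=40)

```text
time_s: 2.78
eef_pos: [539.6, -291.1, 233.6]
ee_rot: [0.0, 0.859, 0.511, 0.0]
force: [-0.6, 0.6, 1.3]
grip_width: 0.249
grip_force: 43.0
```

Request:
play_rows(translation=[[0,0,0],[0,0,0],[0,0,0]], rotation=[[0,0,0],[0,0,0],[0,0,0]], gripper=[1,1,1])

```text
time_s: 3.15
eef_pos: [539.6, -291.1, 233.6]
ee_rot: [0.0, 0.859, 0.511, 0.0]
force: [0.1, -0.2, 4.0]
grip_width: 0.251
grip_force: 43.3
```

Request:
play_rows(translation=[[0,0,-0.005],[0,0,-0.011],[0,0,-0.016],[0,0,-0.016],[0,0,-0.016]], rotation=[[0,0,0],[0,0,0],[0,0,0],[0,0,0],[0,0,0]], gripper=[1,1,1,1,1])

```text
time_s: 3.78
eef_pos: [539.5, -290.9, 249.1]
ee_rot: [-0.0, 0.859, 0.511, -0.0]
force: [0.1, -0.9, -1.6]
grip_width: 0.248
grip_force: 42.7
```

```bash
python3 - <<'E'
from h import *
s=ctrl.sense(); print(s["eef_pos"],s["force"],s["wrist_torque"])
M=[]
for n,b in(("side",(290,250,410,370)),("scene",(140,210,260,330))):
    c=cap(n);p=c["pixels"][b[1]:b[3],b[0]:b[2],::-1];M.append(cv2.resize(p,(400,400),interpolation=cv2.INTER_CUBIC))
cv2.imwrite("pics/m2.png",np.hstack(M))
E
```

```text
[ 539.45091747 -290.94918112  249.07847087] [ 0.11958967 -0.88933046 -1.56922423] [ 0.01466616 -0.02026523  0.0407389 ]
```

View pics/m2.png

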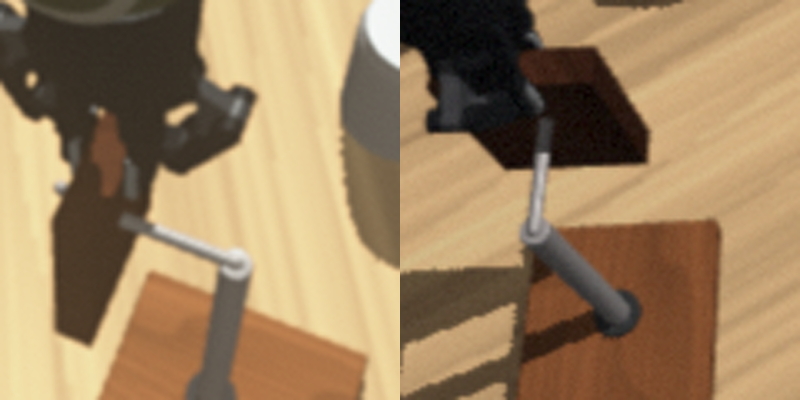

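The sample is lifted and gripped, with the rod inside the bore and about 1.6 N of weight on the wrist. Now I slide it off along the rod.

Request:
play_rows(translation=[[0,-0.02,0],[0,-0.045,0],[0,-0.075,0],[0,-0.085,0],[0.02,-0.09,-0.03],[0.07,-0.085,-0.081],[0.125,-0.08,-0.081],[0.18,-0.075,-0.081],[0.236,-0.071,-0.081],[0.236,-0.071,-0.081]], rotation=[[0,0,0],[0,0,0],[0,0,0],[0,0,0],[0,0,0],[0,0,0.15],[0,0,0.3],[0,0,0.45],[0,0,0.6],[0,0,0.75]], gripper=[1,1,1,1,1,1,1,1,1,1])

```text
time_s: 5.12
eef_pos: [591.3, -46.5, 329.5]
ee_rot: [-0.0, 0.987, 0.161, -0.0]
force: [-0.4, -0.0, -1.1]
grip_width: 0.249
grip_force: 42.7
```

Request:
play_rows(translation=[[0,0,0],[0,0,0],[0,0,0],[0,0,0],[0,0,0]], rotation=[[0,0,0.15],[0,0,0.3],[0,0,0.405],[0,0,0.405],[0,0,0.405]], gripper=[1,1,1,1,1])

```text
time_s: 5.75
eef_pos: [589.8, -49.8, 330.2]
ee_rot: [-0.0, 0.999, -0.04, -0.0]
force: [0.3, 1.2, -1.1]
grip_width: 0.246
grip_force: 42.8
```

```bash
python3 - <<'E'
from h import *
s=ctrl.sense(); print(s["time_s"],s["eef_pos"],s["ee_rot"],s["joints"],s["grip_width"])
c=cap("wrist"); save(c,"w2",None,1.25); print(c["o"],c["R"][:,2])
for n,P in (("slot",(590,116,18)),("piv",(596.5,195,60)),("grip",(498,202,142))): print(n,proj(c,P))
E
```

```text
5.75 [589.82956022 -49.77462209 330.16882205] [-2.39477104e-05  9.99215586e-01 -3.96006557e-02 -2.85973222e-05] [-2.81966934e-01  4.25825310e-01  1.08607962e+00  3.28265645e-05
  1.62975474e+00  1.36805335e+00] 0.24590690363905465
[657.28993893 -54.94718141 473.14798883] [-0.2621026   0.02033653 -0.96482571]
slot [197.34115499 181.09191069]
piv [120.22412311 186.95920354]
grip [ 91.88078919 293.20121406]
```

View pics/w2.png

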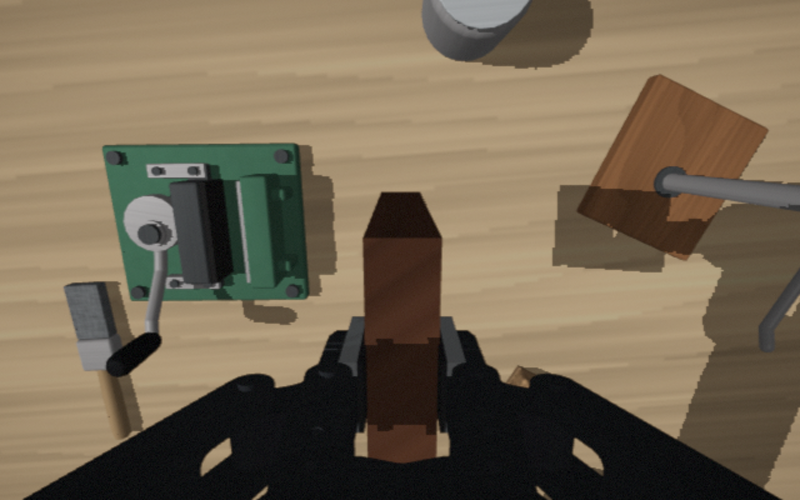

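The wrist view (scaled 1.25) shows:
- **Vise:** edges aligned with the image.
- **Fixed jaw:** inner lip as a light strip from (238,181) to (250,283), with jaw ends at y≈178 and 286.
- **Moving jaw:** top face corners (170,183), (207,180), (182,288), (218,283).
- **Bolts:** (114,158), (282,156), (292,292), (137,295).
- **Pivot and grip:** pivot nut (150,234), grip (134,354).

```bash
python3 - <<'E'
from h import *
np.set_printoptions(precision=1,suppress=True)
c=cap("wrist")
f=lambda q,z:plane(c,q[0]/1.25,q[1]/1.25,z)
print("strip",f((238,181),65),f((250,283),65))
print("green",f((242,177),65),f((265,177),65),f((249,286),65),f((273,286),65))
print("mov",f((170,183),65),f((207,180),65),f((182,288),65),f((218,283),65))
b=np.array([f(q,15) for q in((114,158),(282,156),(292,292),(137,295))]);print("bolts",b,b.mean(0))
a=cap("scene"); V=lambda x,y:(320+(x-400)/3.333-.35,130+y/3.333-.35)
print("piv",tri(ray(a,*V(632,205)),ray(c,150/1.25,234/1.25)))
print("grip",tri(ray(a,*V(574,70)),ray(c,134/1.25,354/1.25)))
p=c["pixels"].astype(int); 
for v in (160,185,205): print(v,[tuple(p[v,u]) for u in range(164,204,2)])
E
```

```text
strip [639.9  99.   65. ] [540.5 105.   65. ]
green [643.2  94.7  65. ] [641.5  73.4  65. ] [537.5 106.5  65. ] [535.6  82.7  65. ]
mov [643.1 162.5  65. ] [643.1 127.6  65. ] [540.7 173.3  65. ] [543.  136.6  65. ]
bolts [[671.  241.1  15. ]
 [659.2  68.2  15. ]
 [512.   79.5  15. ]
 [522.3 253.4  15. ]] [591.1 160.5  15. ]
piv (array([596.3, 195.3,  59.7]), [np.float64(0.20392223264796663), np.float64(0.20392223264801768)])
grip (array([495. , 205.3, 109.8]), [np.float64(1.188096675970566), np.float64(1.1880966759704126)])
160 [(np.int64(31), np.int64(30), np.int64(29)), (np.int64(15), np.int64(12), np.int64(15)), (np.int64(1), np.int64(0), np.int64(1)), (np.int64(10), np.int64(10), np.int64(8)), (np.int64(12), np.int64(11), np.int64(12)), (np.int64(12), np.int64(13), np.int64(12)), (np.int64(12), np.int64(14), np.int64(14)), (np.int64(9), np.int64(5), np.int64(11)), (np.int64(27), np.int64(39), np.int64(31)), (np.int64(33), np.int64(52), np.int64(43)), (np.int64(30), np.int64(52), np.int64(41)), (np.int64(31), np.int64(52), np.int64(40)), (np.int64(31), np.int64(52), np.int64(41))
[... 1392 characters left out ...]
int64(13), np.int64(12), np.int64(14)), (np.int64(15), np.int64(13), np.int64(13)), (np.int64(15), np.int64(13), np.int64(11)), (np.int64(10), np.int64(13), np.int64(14)), (np.int64(7), np.int64(5), np.int64(8)), (np.int64(8), np.int64(10), np.int64(9)), (np.int64(8), np.int64(10), np.int64(6)), (np.int64(32), np.int64(52), np.int64(41)), (np.int64(29), np.int64(50), np.int64(38)), (np.int64(30), np.int64(50), np.int64(39)), (np.int64(32), np.int64(51), np.int64(41)), (np.int64(52), np.int64(66), np.int64(58)), (np.int64(145), np.int64(144), np.int64(143)), (np.int64(103), np.int64(123), np.int64(111)), (np.int64(63), np.int64(103), np.int64(81)), (np.int64(65), np.int64(103), np.int64(82))]
```

```bash
python3 - <<'E'
from h import *
np.set_printoptions(precision=1,suppress=True)
c=cap("wrist")
for v,e in ((160,(166,178.8,189.3)),(185,(169.5,182,192)),(205,(171.3,185,194.3))):
    print(v,"padtop",plane(c,e[0],v,62),"padbot",plane(c,e[1],v,20),"face",plane(c,e[2],v,65))
a=cap("scene"); save(a,"s2",(310,130,440,260),6) if 0 else None
p=a["pixels"]; save(a,"s2",(330,150,420,240),6.6)
b=(np.array([[589.9,115.5]]));y=np.array([.08,.997]);x=np.array([.997,-.08])
for yy,z in((-11,65),(18,62),(18,20)):print(yy,z,[((proj(a,[*(b[0]+y*yy+x*xx),z])-[330,150]+.5)*6.6).round(0) for xx in(-50,0,50)])
E
```

```text
160 padtop [624.5 132.2  62. ] padbot [619.8 134.6  20. ] face [622.6 103.5  65. ]
185 padtop [594.5 133.9  62. ] padbot [586.7 136.6  20. ] face [592.8 105.6  65. ]
205 padtop [569.7 136.6  62. ] padbot [559.3 137.7  20. ] face [568.1 107.2  65. ]
-11 65 [array([126., 260.]), array([190., 362.]), array([257., 468.])]
18 62 [array([191., 235.]), array([256., 335.]), array([324., 440.])]
18 20 [array([182., 288.]), array([245., 386.]), array([310., 489.])]
```

View pics/s2.png

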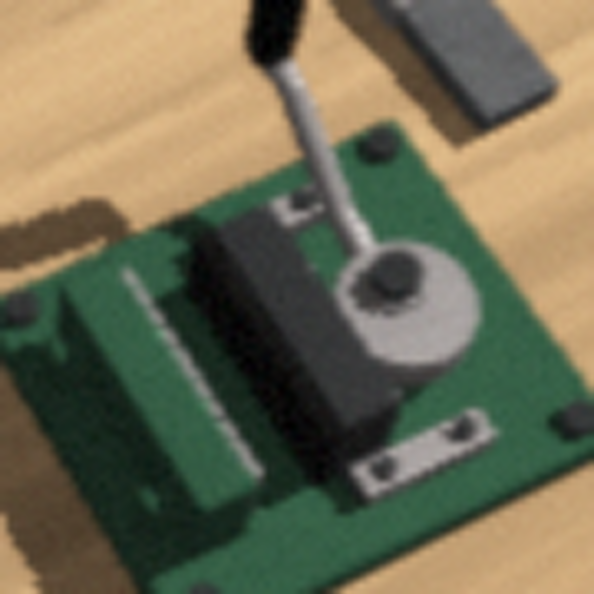

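The scene view puts the fixed-jaw lip from (130,270) to (264,472), within 1 mm of the predicted slot at about (590,116). I'm aiming for the gap's middle, (590,119).

Request:
play_rows(translation=[[-0.003,-0.05,0],[-0.007,-0.1,0],[-0.011,-0.15,0],[-0.0132,-0.1683,0],[-0.0132,-0.1683,0.05],[-0.0132,-0.1683,0.1],[-0.0132,-0.1683,0.14],[-0.0132,-0.1683,0.155],[-0.0132,-0.1683,0.155],[-0.0132,-0.1683,0.155]], rotation=[[0,0,0],[0,0,0],[0,0,0],[0,0,0],[0,0,0],[0,0,0],[0,0,0],[0,0,0],[0,0,0],[0,0,0]], gripper=[1,1,1,1,1,1,1,1,1,1])

```text
time_s: 7.25
eef_pos: [591.0, 119.0, 177.2]
ee_rot: [-0.0, 0.999, -0.041, 0.002]
force: [0.2, -0.5, -2.0]
grip_width: 0.254
grip_force: 42.7
```

```bash
python3 - <<'E'
from h import *
s=ctrl.sense(); print(s["eef_pos"],s["force"],s["wrist_torque"])
M=[]
for n,b in(("side",(270,140,390,260)),("scene",(300,100,420,220))):
    c=cap(n);p=c["pixels"][b[1]:b[3],b[0]:b[2],::-1];M.append(cv2.resize(p,(400,400),interpolation=cv2.INTER_CUBIC))
cv2.imwrite("pics/m3.png",np.hstack(M))
E
```

```text
[590.9966734  118.96491069 177.22307554] [ 0.21893111 -0.53547279 -2.02673124] [ 0.0005428  -0.00645619 -0.02002871]
```

View pics/m3.png

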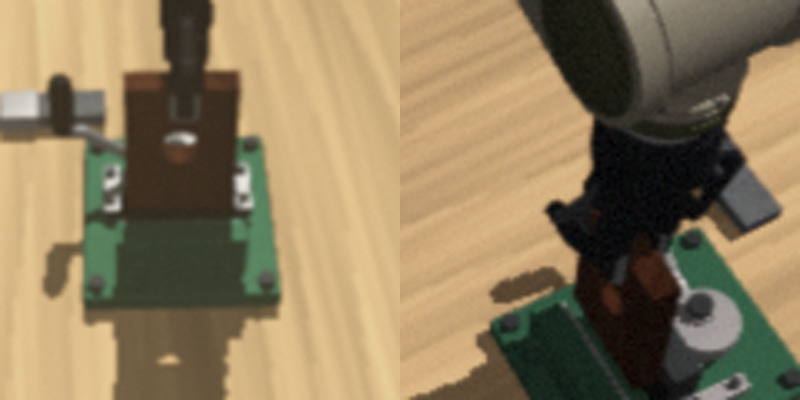

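The sample hangs between the fixed-jaw lip and the moving jaw, centred along the jaws. I'll lower it gently.

Request:
play_rows(translation=[[0,0,0.012],[0,0,0.024],[0,0,0.036],[0,0,0.044],[0,0,0.047],[0,0,0.048],[0,0,0.048],[0,0,0.048]], rotation=[[0,0,0],[0,0,0],[0,0,0],[0,0,0],[0,0,0],[0,0,0],[0,0,0],[0,0,0]], gripper=[1,1,1,1,1,1,1,1])

```text
time_s: 8.35
eef_pos: [590.3, 119.1, 127.6]
ee_rot: [0.0, 0.999, -0.041, 0.0]
force: [-0.5, -0.5, -2.3]
grip_width: 0.249
grip_force: 42.8
```

Request:
play_rows(translation=[[0,0,0.001],[0,0,0.002],[0,0,0.003],[0,0,0.003]], rotation=[[0,0,0],[0,0,0],[0,0,0],[0,0,0]], gripper=[1,1,1,1])

```text
time_s: 8.85
eef_pos: [590.1, 119.1, 124.2]
ee_rot: [0.0, 0.999, -0.041, -0.0]
force: [-0.1, 0.5, -1.7]
grip_width: 0.25
grip_force: 42.8
```

Request:
play_rows(translation=[[0,0,0.0007],[0,0,0.0014],[0,0,0.002],[0,0,0.002]], rotation=[[0,0,0],[0,0,0],[0,0,0],[0,0,0]], gripper=[1,1,1,1])

```text
time_s: 9.35
eef_pos: [590.1, 119.1, 122.2]
ee_rot: [0.0, 0.999, -0.041, -0.0]
force: [0.5, -0.2, -1.8]
grip_width: 0.249
grip_force: 42.8
```

Request:
play_rows(translation=[[0,0,0.0005],[0,0,0.001],[0,0,0.001],[0,0,0.001]], rotation=[[0,0,0],[0,0,0],[0,0,0],[0,0,0]], gripper=[1,1,1,1])

```text
time_s: 9.85
eef_pos: [590.2, 119.1, 121.7]
ee_rot: [-0.0, 0.999, -0.041, 0.0]
force: [-1.6, -0.1, 4.2]
grip_width: 0.252
grip_force: 43.6
```

```bash
python3 -c "
from h import *
s=ctrl.sense();print(s['eef_pos'],s['force'])"
```

```text
[590.22355708 119.14675731 121.7103254 ] [-1.57787327 -0.08334767  4.23456093]
```

Contact came at 121.7 mm, as predicted, with a light force. I'll release and go up.

Request:
play_rows(translation=[[0,0,0],[0,0,0],[0,0,0],[0,0,0],[0,0,0],[0,0,-0.03],[0,0,-0.08],[0,0,-0.13],[0,0,-0.14],[0,0,-0.14]], rotation=[[0,0,0],[0,0,0],[0,0,0],[0,0,0],[0,0,0],[0,0,0],[0,0,0],[0,0,0],[0,0,0],[0,0,0]], gripper=[0.3,0,-0.2,-0.2,-0.2,-0.2,-0.2,-0.2,-0.2,-0.2])

```text
time_s: 11.1
eef_pos: [590.1, 119.1, 261.1]
ee_rot: [-0.0, 0.999, -0.041, 0.0]
force: [-0.3, -0.6, -0.2]
grip_width: 0.599
grip_force: 0.0
```

```bash
python3 - <<'E'
from h import *
s=ctrl.sense(); print(s["eef_pos"],s["joints"],s["force"])
c=cap("wrist"); 
P=cv2.resize(c["pixels"][...,::-1],(640,400)); 
a=cap("side"); q=cv2.resize(a["pixels"][150:240,280:370,::-1],(200,200)); P=P.copy(); P[200:,440:]=q; cv2.imwrite("pics/w3.png",P)
y=np.array([.08,.997]);x=np.array([.997,-.08]);b=np.array([590,116])
for n,xx,yy,z in(("s",-45,-8,148),("s",45,-8,148),("s",45,14,148),("s",-45,14,148)):print(n,proj(c,[*(b+x*xx+y*yy),z]).round())
print("grip",proj(c,(495,205,142)),"piv",proj(c,(596.3,195.3,60)))
E
```

```text
[590.08445072 119.1026846  261.07422508] [4.74058112e-03 4.69479074e-01 1.19582933e+00 1.57916519e-05
 1.47617058e+00 1.65675215e+00] [-0.3397105  -0.62596079 -0.23550829]
s [335. 264.]
s [336. 150.]
s [306. 150.]
s [308. 264.]
grip [230.91432483 322.16620325] piv [245.82719736 187.66560757]
```

View pics/w3.png

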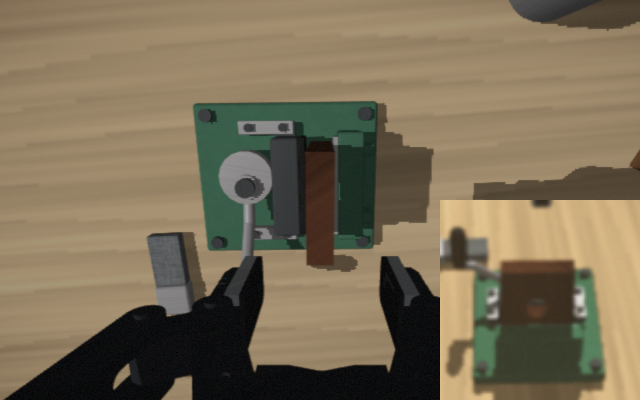

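The sample is standing between the jaws, with its top face at x 306–334 and y 150–265 as predicted. Next I turn half a turn over the grip so the wrist can follow the lever.

Request:
play_rows(translation=[[-0.02,-0.015,0],[-0.05,-0.04,0],[-0.09,-0.07,0],[-0.102,-0.078,0],[-0.102,-0.078,0],[-0.102,-0.078,0],[-0.102,-0.078,0],[-0.102,-0.078,0],[-0.102,-0.078,0],[-0.102,-0.078,0]], rotation=[[0,0,-0.18],[0,0,-0.36],[0,0,-0.54],[0,0,-0.72],[0,0,-0.9],[0,0,-1.08],[0,0,-1.26],[0,0,-1.44],[0,0,-1.57],[0,0,-1.57]], gripper=[-0.2,-0.2,-0.2,-0.2,-0.2,-0.2,-0.2,-0.2,-0.2,-0.2])

```text
time_s: 12.45
eef_pos: [494.4, 205.0, 260.0]
ee_rot: [-0.001, 0.736, 0.677, -0.001]
force: [0.2, 0.4, -0.0]
grip_width: 0.601
grip_force: 0.0
```

Request:
play_rows(translation=[[0,0,0],[0,0,0],[0,0,0],[0,0,0],[0,0,0],[0,0,0],[0,0,0],[0,0,0],[0,0,0],[0,0,0]], rotation=[[0,0,-0.18],[0,0,-0.36],[0,0,-0.54],[0,0,-0.72],[0,0,-0.9],[0,0,-1.08],[0,0,-1.26],[0,0,-1.44],[0,0,-1.57],[0,0,-1.57]], gripper=[-0.2,-0.2,-0.2,-0.2,-0.2,-0.2,-0.2,-0.2,-0.2,-0.2])

```text
time_s: 13.7
eef_pos: [494.6, 205.1, 260.6]
ee_rot: [-0.001, 0.043, 0.999, -0.0]
force: [-0.2, -0.1, -0.7]
grip_width: 0.597
grip_force: 0.0
```

```bash
python3 - <<'E'
from h import *
s=ctrl.sense(); print(s["time_s"],s["eef_pos"],s["ee_rot"],s["joints"],s["force"])
c=cap("wrist"); p=c["pixels"]
save(c,"w4")
print("grip",proj(c,(495,205,142)),proj(c,(495,205,82)),"piv",proj(c,(596.3,195.3,60)),"tcp",proj(c,[*s["eef_pos"][:2],142]))
E
```

```text
13.7 [494.58854211 205.06503607 260.60883252] [-6.17603842e-04  4.31572340e-02  9.99068091e-01 -1.44587545e-04] [ 1.74091630e-01  3.17200309e-01  1.41505884e+00 -1.63282446e-05
  1.41060200e+00 -1.31036078e+00] [-0.15704321 -0.07205184 -0.65398729]
grip [321.15036358 205.65130395] [321.21523557 190.1541728 ] piv [320.38166885 277.71213479] tcp [321.1878032  205.13623885]
```

View pics/w4.png

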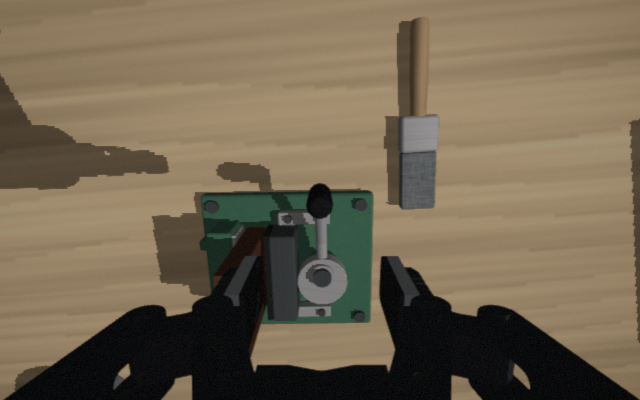

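The grip top is at (320,202), within 1–2 mm of the prediction, so I descend and pinch it.

Request:
play_rows(translation=[[0,0,0.04],[0,0,0.08],[0,0,0.12],[0,0,0.145],[0,0,0.157],[0,0,0.157],[0,0,0.157],[0,0,0.157],[0,0,0.157],[0,0,0.157]], rotation=[[0,0,0],[0,0,0],[0,0,0],[0,0,0],[0,0,0],[0,0,0],[0,0,0],[0,0,0],[0,0,0],[0,0,0]], gripper=[-0.2,-0.2,-0.2,-0.2,-0.2,-0.2,1,1,1,1], force=40)

```text
time_s: 15.0
eef_pos: [495.3, 205.2, 105.4]
ee_rot: [0.001, 0.041, 0.999, 0.0]
force: [-1.1, -1.1, 6.5]
grip_width: 0.236
grip_force: 39.3
```

```bash
python3 - <<'E'
from h import *
s=ctrl.sense(); print(s["time_s"],s["eef_pos"],s["ee_rot"],s["force"],s["grip_width"])
np.set_printoptions(precision=4,suppress=True)
w,x,y,z=s["ee_rot"];Q=R.from_quat([x,y,z,w]).as_matrix()
P=np.array([596.3,195.3]);g=np.array(s["eef_pos"]);d=g[:2]-P;r=np.hypot(*d);a0=np.arctan2(d[1],d[0]);print(r,np.degrees(a0))
a1=np.radians(85.4)
for k in range(1,11):
    t=k/10; a=a0+(a1-a0)*t; rr=r+(100-r)*t
    T=np.array([*(P+rr*np.array([np.cos(a),np.sin(a)])),g[2]]);print((Q.T@(T-g)/1000),round(a0-a,4))
E
```

```text
15.0 [495.25698092 205.18361514 105.41265349] [9.08129042e-04 4.14886055e-02 9.99138552e-01 1.54897305e-04] [-1.1483922  -1.1071799   6.49227545] 0.23576477248732736
101.52525574188365 174.41333345041738
[-0.0016  0.0157  0.    ] 0.1554
[-0.0056  0.0309  0.    ] 0.3107
[-0.0119  0.0453  0.    ] 0.4661
[-0.0203  0.0585  0.0001] 0.6214
[-0.0307  0.0702  0.0001] 0.7768
[-0.0427  0.0802  0.0001] 0.9321
[-0.0561  0.0881  0.0001] 1.0875
[-0.0706  0.0939  0.0002] 1.2429
[-0.0857  0.0974  0.0002] 1.3982
[-0.1012  0.0985  0.0002] 1.5536
```

Request:
play_rows(translation=[[-0.0005,0.008,0],[-0.0016,0.0157,0],[-0.0033,0.0235,0],[-0.0056,0.0309,0],[-0.0085,0.0383,0],[-0.0119,0.0453,0],[-0.0158,0.0521,0],[-0.0203,0.0585,0],[-0.0203,0.0585,0]], rotation=[[0,0,0.078],[0,0,0.155],[0,0,0.233],[0,0,0.311],[0,0,0.388],[0,0,0.466],[0,0,0.544],[0,0,0.621],[0,0,0.621]], gripper=[1,1,1,1,1,1,1,1,1])

```text
time_s: 16.12
eef_pos: [519.4, 262.6, 105.4]
ee_rot: [-0.0, 0.345, 0.939, 0.0]
force: [-6.4, 0.8, 9.8]
grip_width: 0.237
grip_force: 39.6
```

```bash
cat > sw.py <<'E'
from h import *
import sys
np.set_printoptions(precision=4,suppress=True)
s=ctrl.sense(); print(s["time_s"],s["eef_pos"],s["force"],s["grip_force"])
w,x,y,z=s["ee_rot"];Q=R.from_quat([x,y,z,w]).as_matrix()
P=np.array([596.3,195.3]);g=np.array(s["eef_pos"]);d=g[:2]-P;r=np.hypot(*d);a0=np.arctan2(d[1],d[0]);print("r",r,"ang",np.degrees(a0),"tool y",np.degrees(np.arctan2(Q[1,1],Q[0,1])))
u=d/r;t=np.array([u[1],-u[0]]);f=np.array(s["force"][:2]);print("radial",f@u,"cw tang",f@t)
a1=np.radians(float(sys.argv[1]));n=int(sys.argv[2])
for k in range(1,n+1):
    a=a0+(a1-a0)*k/n
    T=np.array([*(P+r*np.array([np.cos(a),np.sin(a)])),g[2]]);print((Q.T@(T-g)/1000),round(a0-a,4))
E
python3 sw.py 85.4 10
```

```text
16.125 [519.4147 262.6102 105.4103] [-6.3633  0.8165  9.7729] 39.62125381920487
r 102.18616627412172 ang 138.79906450786112 tool y 49.61476151747573
radial 5.325583142574046 cw tang -3.577202184242009
[-0.0006  0.0095  0.    ] 0.0932
[-0.002   0.0189  0.    ] 0.1864
[-0.0044  0.0281  0.    ] 0.2796
[-0.0075  0.0371  0.    ] 0.3728
[-0.0115  0.0458  0.    ] 0.466
[-0.0163  0.054   0.    ] 0.5592
[-0.0219  0.0617 -0.    ] 0.6524
[-0.0281  0.0689 -0.    ] 0.7456
[-0.035   0.0755 -0.    ] 0.8388
[-0.0424  0.0814 -0.    ] 0.932
```

```bash
sed -i 's/P=np.array(\[596.3,195.3\])/P=np.array([595.2,196.7])/; s/g=np.array(s\["eef_pos"\])/g=np.array(s["eef_pos"]);m=g.copy();g=g-np.array(s["force"])\/5/; s/g\[2\]\]);print/m[2]]);print/; s/P+r\*np/P+(r+(100-r)*k\/n)*np/' sw.py; python3 sw.py 85.4 12
```

```text
16.125 [519.4147 262.6102 105.4103] [-6.3633  0.8165  9.7729] 39.62125381920487
r 99.37197483766708 ang 138.57613172550342 tool y 49.61476151747573
radial 5.311624289687158 cw tang -3.597896424387455
[-0.0004  0.0077 -0.002 ] 0.0773
[-0.0014  0.0153 -0.002 ] 0.1547
[-0.0029  0.0228 -0.0019] 0.232
[-0.0051  0.0302 -0.0019] 0.3094
[-0.0078  0.0374 -0.0019] 0.3867
[-0.011   0.0444 -0.002 ] 0.464
[-0.0148  0.0511 -0.002 ] 0.5414
[-0.0191  0.0575 -0.002 ] 0.6187
[-0.0239  0.0636 -0.002 ] 0.6961
[-0.0292  0.0693 -0.002 ] 0.7734
[-0.0348  0.0745 -0.002 ] 0.8508
[-0.0409  0.0793 -0.002 ] 0.9281
```

Request:
play_rows(translation=[[-0.0004,0.0077,-0.001],[-0.0014,0.0153,-0.002],[-0.0029,0.0228,-0.002],[-0.0051,0.0302,-0.002],[-0.0078,0.0374,-0.002],[-0.011,0.0444,-0.002],[-0.0148,0.0511,-0.002],[-0.0191,0.0575,-0.002],[-0.0191,0.0575,-0.002]], rotation=[[0,0,0.077],[0,0,0.155],[0,0,0.232],[0,0,0.309],[0,0,0.387],[0,0,0.464],[0,0,0.541],[0,0,0.619],[0,0,0.619]], gripper=[1,1,1,1,1,1,1,1,1])

```text
time_s: 17.25
eef_pos: [570.7, 294.0, 105.5]
ee_rot: [-0.001, 0.615, 0.789, -0.001]
force: [-4.5, 4.0, -2.0]
grip_width: 0.24
grip_force: 39.8
```

```bash
python3 sw.py 85.4 5
```

```text
17.25 [570.6776 294.043  105.5436] [-4.4692  4.0106 -1.9556] 39.805119233205914
r 99.39038167476696 ang 103.75289601178704 tool y 14.168347939004754
radial 4.958153576430551 cw tang -3.3876134747718964
[-0.0001  0.0064  0.0004] 0.0641
[-0.0007  0.0127  0.0004] 0.1281
[-0.0016  0.019   0.0003] 0.1922
[-0.003   0.0253  0.0003] 0.2563
[-0.0047  0.0315  0.0003] 0.3203
```

Request:
play_rows(translation=[[-0.0001,0.0064,0],[-0.0007,0.0127,0],[-0.0016,0.019,0],[-0.003,0.0253,0],[-0.0047,0.0315,0],[-0.0047,0.0315,0],[-0.0047,0.0315,0]], rotation=[[0,0,0.064],[0,0,0.128],[0,0,0.192],[0,0,0.256],[0,0,0.32],[0,0,0.32],[0,0,0.32]], gripper=[1,1,1,1,1,1,1])

```text
time_s: 18.12
eef_pos: [602.4, 296.7, 105.6]
ee_rot: [-0.001, 0.732, 0.682, -0.001]
force: [-3.7, 2.8, -5.9]
grip_width: 0.239
grip_force: 39.5
```

```bash
python3 sw.py 85.4 1; python3 - <<'E'
from h import *
M=[]
for n,b in(("side",(270,130,390,250)),("scene",(310,110,430,230))):
    c=cap(n);p=c["pixels"][b[1]:b[3],b[0]:b[2],::-1];M.append(cv2.resize(p,(400,400),interpolation=cv2.INTER_CUBIC))
cv2.imwrite("pics/m4.png",np.hstack(M))
E
```

```text
18.125 [602.4146 296.7265 105.5536] [-3.72    2.7564 -5.9319] 39.47315993718803
r 99.79308300425375 ang 85.42571918665115 tool y -4.048192321931534
radial 2.4509493681211856 cw tang -3.9280278671866675
[0.0002 0.     0.0012] 0.0004
```

View pics/m4.png

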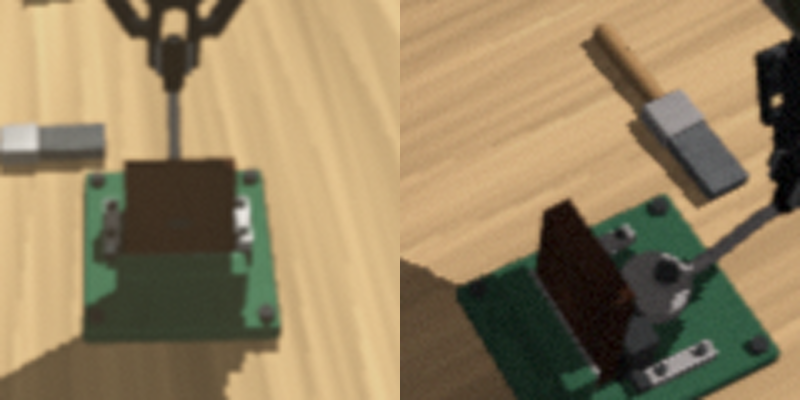

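The sample is clamped upright at mid-jaw and the lever points straight away from the jaws. I'll make a 1 mm trim, let it settle, then hand in.

Request:
play_rows(translation=[[0,0.001,0.001],[0,0.001,0.001],[0,0.001,0.001],[0,0.001,0.001]], rotation=[[0,0,0],[0,0,0],[0,0,0],[0,0,0]], gripper=[1,1,1,1])

```text
time_s: 18.73
eef_pos: [603.6, 296.7, 105.5]
ee_rot: [-0.001, 0.732, 0.681, -0.0]
force: [-6.1, 3.1, -1.6]
grip_width: 0.243
grip_force: 40.0
```

```bash
python3 -c "
from h import *
s=ctrl.sense();print(s['eef_pos'],s['force'],s['grip_force']);print(ctrl.finish_job())"
```

```text
[603.57621556 296.65013648 105.5186012 ] [-6.08299292  3.13604922 -1.61703424] 39.95470144785941
the job is handed in; nothing more can be done
None
```

The job is handed in after about 19 s: the sample stands clamped upright at the middle of the vise jaws, and the arm is holding the lever within about 1° of straight away from the jaws by my measurement; no verdict came back.

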